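# Put the class's ear and breathing protection up to dry

## Robot

A 6-joint arm with a two-finger parallel gripper is mounted at the origin on the work surface. World frame = base frame: x ahead of the robot, y to its left, z up, the work surface at z = 0. Lengths are in mm, angles in rad, forces in N, time in s.
With the tool pointing down it reaches from about 250 to 775 mm from the base axis. Payload 4 kg.
Tool frame: the origin (TCP) lies midway between the tips of the shut fingers; the grasp point (between the pads) lies 19 mm behind it (r.pinch_z is the distance from the TCP to the grasp point, in mm); z points along the fingers, y is the line along which they close (so a half turn about z gives the same grasp; the last joint's range is limited). The gripper opens to 94 mm and grips with 3 to 60 N. Pads are 16 mm wide; open, the fingers measure 119 mm over their backs; the gripper's body (75 mm by 177 mm) begins 78 mm behind the grasp point.
Start: joints at [1.111, 0.087, 1.371, -0, 1.684, -0.103], TCP at [192.113, 515.376, 205.506] pointing down, gripper open.
Joint ranges: [-3.1, 3.1], [-0.76, 2.03], [0.27, 2.55], [-1.08, 4.22], [0.17, 2.65], [-2.57, 2.57]. Speed limits (rad/s): [2.79, 2.79, 3.14, 3.14, 3.14, 3.14].

## Interface

Orientations are given as a 3x3 rotation matrix whose columns are the frame's x, y, z axes.
In Python, from plant import r, viewer gives the robot as it stands. The module is installed in compiled form; this text tells all that it offers.
- The arm moves only by the tool arm_command, never from a script. Its argument "increments" is a list that holds one entry, the list of rows, each a list of 5 numbers: the shift along the tool's x, y, z each as a share of 0.2 m, from -1 to 1, then the turn about the tool's z as a share of 45 degrees, from -1 to 1, then the opening, from -1 (shut) to 1 (fully open). A call has 1 to 20 rows; each row shifts and turns the commanded pose from where the row before left it, along the tool's axes as they then stand; what a row does not reach is not made up. A row lasts 1/8 s, in which the tool goes at most 62.5 mm and 10.7 degrees, less where a joint would pass 70% of its speed; a pose out of reach is approached as far as the arm can. A call with a number of a shift or a turn outside -1 to 1 is refused whole. A call with a gripper value outside its range is refused whole. The fingers move at their own pace and stop on an object; "force" is the grip in N (left out, the last holds). Time passes only in rows, so rows that do not move let the fingers close. It gives the time, the measured TCP pose, the force, the opening and the grip force at its end, in the units of the state.
- r.get_state(): the state, without advancing time (a new reading comes with each control period).
- viewer.capture(name): name is "side" or "top" or "wrist"; returns the picture (384x512x3 uint8, red, green, blue); there is no depth.
- viewer.get_calibration(name): a dict with "fov_y" (degrees; the focal length in pixels is half the picture's height over the tangent of half this angle, whatever the lens; pixels are square), "cx", "cy" (the principal point, pixels), "pose" (4x4, takes a point from camera to world coordinates); the wrist camera has in their place "mount" (4x4, takes a point from camera to tool coordinates, whose origin is the TCP and whose axes are the flange's). Camera axes: x right, y down, z forward; pixel columns grow to the right and rows downward; lengths in mm; the calibration is good to about 2 mm. A picture is of the moment at which its call begins: read the wrist's pose just before it. get_calibration takes no time and is no camera call.
- r.finish_job(): hands the job in; it is judged then, once.
The state is a dict: "time": time; "q": joint angles; "qd": joint speeds; "joint_torque": joint torques, N m; "ee_pos": TCP position; "tool_rot": TCP orientation; "wrist_force": force on the tool from outside, world axes, zero at the start; "torque": the same for the moment, N m; "width": finger opening in mm; "gripper_force": force on a finger pad.
Only numpy, scipy, OpenCV 4.12 (cv2) and the standard library are available. Lean on these libraries where they do the work, as an engineer would, in place of code of your own. Each camera call takes 0.05 s, during which the arm holds its last target. There are 200 camera calls.

## Task

The turning class is over and the wiped-down protective kit has to dry: take the wooden beaker that was left on a mask post and stand it, still mouth down, on the cork board, hang every pair of ear defenders over the steel rail with one cup on each side of it, and set every mask face up over a post of its own, fully down on the post's head. Only when all of that is in place, push the fan's lever all the way over to on. Leave the other things on the bench where they are.

Things in the scene. Friction and masses are not known exactly. Their poses are not given: they have to be found in the camera images.
- muff_red: Ear defenders, red cups, standing on their cups, headband arched above. Origin: between the cups, level with their undersides; x from cup to cup, z up. Cups: |x| 30 to 64 mm, 62 mm in y, 74 mm high. Crown: black pad 50 (x) by 30 mm (y), z 139 to 157 mm: pinch it across its 30 mm. The 22 mm wide band under it rests on a bar at z = 138. About 0.24 kg. May be absent (None).
- muff_yellow: Ear defenders, yellow cups, standing on their cups, headband arched above. Origin: between the cups, level with their undersides; x from cup to cup, z up. Cups: |x| 30 to 64 mm, 62 mm in y, 74 mm high. Crown: black pad 50 (x) by 30 mm (y), z 139 to 157 mm: pinch it across its 30 mm. The 22 mm wide band under it rests on a bar at z = 138. About 0.24 kg. May be absent (None).
- muff_green: Ear defenders, green cups, standing on their cups, headband arched above. Origin: between the cups, level with their undersides; x from cup to cup, z up. Cups: |x| 30 to 64 mm, 62 mm in y, 74 mm high. Crown: black pad 50 (x) by 30 mm (y), z 139 to 157 mm: pinch it across its 30 mm. The 22 mm wide band under it rests on a bar at z = 138. About 0.24 kg. May be absent (None).
- mask_blue: Half-mask, face up: grey dome 100 mm across with two blue filters (60 mm across) out to 79 mm along +x and -x. Origin: centre of its open underside; z up. Grip across y the black valve block on top, 40 (x) by 36 mm (y), z 54 to 90 mm. Underneath: square cavity 52 x 52 mm, 45 mm deep, to go over a post's head. About 0.17 kg. May be absent (None).
- mask_orange: Half-mask, face up: grey dome 100 mm across with two orange filters (60 mm across) out to 79 mm along +x and -x. Origin: centre of its open underside; z up. Grip across y the black valve block on top, 40 (x) by 36 mm (y), z 54 to 90 mm. Underneath: square cavity 52 x 52 mm, 45 mm deep, to go over a post's head. About 0.17 kg. May be absent (None).
- post_a: Fixed drying post: dark disc foot 90 mm across, thin stem, white head 36 mm across, flat on top at z = 110 mm. Origin: centre of the foot's underside, on the table. A mask set on it has its underside 65 mm above the table.
- post_b: Fixed drying post: dark disc foot 90 mm across, thin stem, white head 36 mm across, flat on top at z = 110 mm. Origin: centre of the foot's underside, on the table. A mask set on it has its underside 65 mm above the table.
- rail: Fixed steel drying rail: level round bar 18 mm thick, along the body's y, its top 160 mm above the table; 320 mm between the two end posts (20 mm thick, on 70 mm discs). Origin: on the table, below the middle of the bar. Ear defenders hung on it have their cups' undersides 22 mm above the table. Room for three side by side.
- cup: Turned wooden beaker, mouth down over the head of one of the posts: 56 mm outside diameter, 80 mm high, 4.5 mm wall, inside 65 mm deep; it narrows to 48 mm in its top 20 mm. Origin: centre of the mouth (its lower end); z up to the closed end. On the post its mouth is 45 mm above the table. 0.12 kg.
- board: Fixed square cork board for finished work, 120 x 120 mm, 12 mm thick. Origin: centre of its underside, on the table.
- fan_lever_base: Yellow switch block of the fan, 70 x 50 mm, 25 mm high, fixed. Origin: centre of its underside. The lever pivots about an axis along this body's y, 22 mm above the table, and swings towards this body's +x to switch on.
- fan_lever (a joint): Angle of the fan lever: 0 off (leaning 0.5 rad to the block's -x), 1.0 rad fully on (leaning 0.5 rad to +x). It stays where it is left.
- fan_lever_tip (a point): Centre of the red ball (26 mm across) at the end of the lever, 80 mm from the pivot.
- sanding_block: Bystander, not to be disturbed: cork sanding block 75 x 42 x 26 mm. Origin: centre of its underside.
- offcut: Bystander, not to be disturbed: dark wood offcut 60 x 38 x 24 mm. Origin: centre of its underside.
- wax_tin: Bystander, not to be disturbed: green round tin, 72 mm across, 55 mm high. Origin: centre of its underside.
- candlestick: Bystander, not to be disturbed: pale turned candlestick, 72 mm across, 170 mm high. Origin: centre of its underside.
Mind the look-alikes: they are no part of the job. Leave any purple look-alike of the muff_red alone.

How it is judged (in metres and radians):
On the way, in this order (a step that is already met when the one before it is completed fails the run):
1. with the fan still off, the beaker stands on the cork board, all ear defenders hang on the rail and all masks sit on posts (x of muff_red in the frame of rail between -0.045 and 0.045 m and y of muff_red in the frame of rail between -0.14 and 0.14 m and height (world z) of muff_red between 0.012 and 0.035 m and angle between each of muff_red, muff_yellow, muff_green's own z axis and vertical below 0.3 rad and angle between the x axis of each of muff_red, muff_yellow, muff_green and the x axis of rail, either way round below 0.4 rad and linear speed of each of muff_red, muff_yellow, muff_green, mask_blue, mask_orange, cup below 0.05 m/s and x of muff_yellow in the frame of rail between -0.045 and 0.045 m and y of muff_yellow in the frame of rail between -0.14 and 0.14 m and height (world z) of muff_yellow between 0.012 and 0.035 m and x of muff_green in the frame of rail between -0.045 and 0.045 m and y of muff_green in the frame of rail between -0.14 and 0.14 m and height (world z) of muff_green between 0.012 and 0.035 m and (horizontal distance between mask_blue and post_a below 0.022 m or horizontal distance between mask_blue and post_b below 0.022 m) and height (world z) of mask_blue between 0.056 and 0.076 m and angle between each of mask_blue, mask_orange, cup's own z axis and vertical below 0.2 rad and (horizontal distance between mask_orange and post_a below 0.022 m or horizontal distance between mask_orange and post_b below 0.022 m) and height (world z) of mask_orange between 0.056 and 0.076 m and x of cup in the frame of board between -0.045 and 0.045 m and y of cup in the frame of board between -0.045 and 0.045 m and height (world z) of cup between 0.006 and 0.02 m and value of joint fan_lever below 0.4 rad), for 0.3 s.
2. the fan lever is pushed over to on (value of joint fan_lever above 0.85 rad), for 0.2 s.
At the end, for the whole second after the job is handed in: Beaker mouth down on the board (45 mm each way); each ear defenders astride the rail, within 0.3 rad of upright and 0.4 of square; each mask face up on a post, 22 mm, 0.2 rad, underside 56 to 76 mm up; lever past 0.85 rad; all at rest; bystanders within 40 mm (x of muff_red in the frame of rail between -0.045 and 0.045 m and y of muff_red in the frame of rail between -0.14 and 0.14 m and height (world z) of muff_red between 0.012 and 0.035 m and angle between each of muff_red, muff_yellow, muff_green's own z axis and vertical below 0.3 rad and angle between the x axis of each of muff_red, muff_yellow, muff_green and the x axis of rail, either way round below 0.4 rad and linear speed of each of muff_red, muff_yellow, muff_green, mask_blue, mask_orange, cup below 0.05 m/s and x of muff_yellow in the frame of rail between -0.045 and 0.045 m and y of muff_yellow in the frame of rail between -0.14 and 0.14 m and height (world z) of muff_yellow between 0.012 and 0.035 m and x of muff_green in the frame of rail between -0.045 and 0.045 m and y of muff_green in the frame of rail between -0.14 and 0.14 m and height (world z) of muff_green between 0.012 and 0.035 m and (horizontal distance between mask_blue and post_a below 0.022 m or horizontal distance between mask_blue and post_b below 0.022 m) and height (world z) of mask_blue between 0.056 and 0.076 m and angle between each of mask_blue, mask_orange, cup's own z axis and vertical below 0.2 rad and (horizontal distance between mask_orange and post_a below 0.022 m or horizontal distance between mask_orange and post_b below 0.022 m) and height (world z) of mask_orange between 0.056 and 0.076 m and x of cup in the frame of board between -0.045 and 0.045 m and y of cup in the frame of board between -0.045 and 0.045 m and height (world z) of cup between 0.006 and 0.02 m and value of joint fan_lever above 0.85 rad); the robot touches nothing.
It fails at once if another thing on the bench is knocked or moved by more than 40 mm (distance of any of sanding_block, offcut, wax_tin, candlestick from where it was at the start of the episode above 0.04 m).
Of muff_red, muff_yellow, muff_green, mask_blue, mask_orange only 4 to 5 are there at a start; the rules pass over those that are not, and their reading is None.
At some moment in a run one of mask_blue, mask_orange may be knocked a few centimetres aside while the robot is not near it.
It also fails if it takes over 200 s, if anything falls off the work surface, if the arm or the gripper's body presses on something with over 40 N, if the wrist force passes 120 N, or if a joint passes its speed limit or range.

## Working session

There is one attempt and no reset: what is moved stays moved. The work goes in short steps, Python scripts to look and compute and a tool call to move; the robot and the scene stay as the last step left them, time stands still between calls to the robot, and variables do not carry over. Pictures are saved under pics/ and viewed, at most 14 in all, crops included, and the job is handed in when it is done.

Besides the shell and the picture viewer there is one more tool, called after "Call:" as name(argument=value, ...), one argument or row to a line, values as JSON. arm_command: Moves the arm, as the interface text tells. Shift numbers are shares of 0.2 m and turn numbers shares of 45 degrees, none past 1 either way. Its arguments: {"type":"object","properties":{"increments":{"type":"array","items":{"type":"array","items":{"type":"array","items":{"type":"number"}}}},"force":{"type":"number"}},"required":["increments"]}

```bash
mkdir -p pics; cat > h.py <<'E'
import numpy as np, cv2
from plant import r, viewer
def cam(name, st=None):
    c=viewer.get_calibration(name)
    f=192/np.tan(np.radians(c["fov_y"])/2)
    if name=="wrist":
        T=np.eye(4); T[:3,:3]=np.array(st["tool_rot"]); T[:3,3]=st["ee_pos"]; P=T@np.array(c["mount"])
    else: P=np.array(c["pose"])
    return f,c["cx"],c["cy"],P
def onplane(C,uv,z):
    f,cx,cy,P=C
    d=P[:3,:3]@np.array([(uv[0]-cx)/f,(uv[1]-cy)/f,1]); o=P[:3,3]
    return o+d*(z-o[2])/d[2]
def proj(C,p):
    f,cx,cy,P=C
    q=P[:3,:3].T@(np.array(p,float)-P[:3,3]); return np.array([f*q[0]/q[2]+cx,f*q[1]/q[2]+cy])
def snap(name,fn=None):
    st=r.get_state(); im=np.array(viewer.capture(name))
    if fn: cv2.imwrite(f"pics/{fn}.png",im[...,::-1])
    return im,cam(name,st),st
E
python3 - <<'E'
from h import *
for n in("top","side"):
    im,C,st=snap(n,n+"0"); print(n,viewer.get_calibration(n))
print(viewer.get_calibration("wrist")); print(np.round(st["tool_rot"],3),st["ee_pos"],st["time"],r.pinch_z)
a=cv2.imread("pics/top0.png");cv2.imwrite("pics/top0b.png",cv2.resize(a,(800,600),interpolation=cv2.INTER_CUBIC))
E
```

```text
top {'fov_y': 53.10294764685197, 'cx': 256.68515753760374, 'cy': 193.05811033029053, 'pose': array([[-2.56702776e-02, -9.88412435e-01,  1.49605797e-01,
         2.69448835e+02],
       [-9.99670462e-01,  2.53713578e-02, -3.90661766e-03,
        -2.00885080e+01],
       [ 6.56472686e-05, -1.49656780e-01, -9.88738006e-01,
         1.17045665e+03],
       [ 0.00000000e+00,  0.00000000e+00,  0.00000000e+00,
         1.00000000e+00]])}
side {'fov_y': 49.99681127372834, 'cx': 256.92445414630924, 'cy': 188.53276561395853, 'pose': array([[ 7.39025021e-01, -4.69643563e-01,  4.82987517e-01,
        -2.41940068e+02],
       [-6.73601257e-01, -5.04320773e-01,  5.40297977e-01,
        -7.84648004e+02],
       [-1.01668294e-02, -7.24634722e-01, -6.89058165e-01,
         1.07444125e+03],
       [ 0.00000000e+00,  0.00000000e+00,  0.00000000e+00,
         1.00000000e+00]])}
{'fov_y': 71.04143656676399, 'cx': 258.59790810171324, 'cy': 193.34603546830425, 'mount': array([[ 3.00282092e-04, -9.60847201e-01, -2.77078627e-01,
         8.13265227e+01],
       [ 9.99999884e-01,  3.92908419e-04, -2.78776092e-04,
        -6.51506613e-01],
       [ 3.76727754e-04, -2.77078512e-01,  9.60847208e-01,
        -1.80472593e+02],
       [ 0.00000000e+00,  0.00000000e+00,  0.00000000e+00,
         1.00000000e+00]])}
[[-0.937  0.349 -0.001]
 [ 0.349  0.937 -0.002]
 [ 0.    -0.002 -1.   ]] [191.87514902 514.88149584 204.3494388 ] 0.05 18.8
```

View pics/top0b.png

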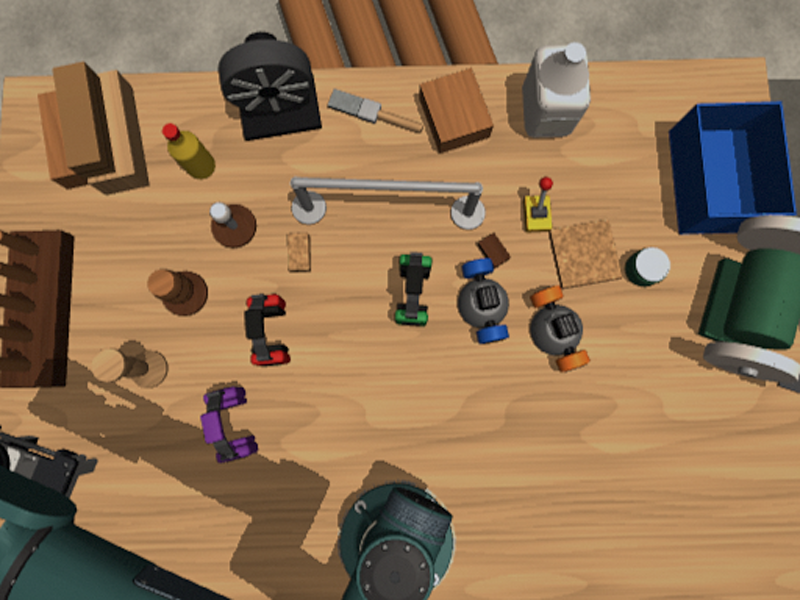

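View pics/side0.png

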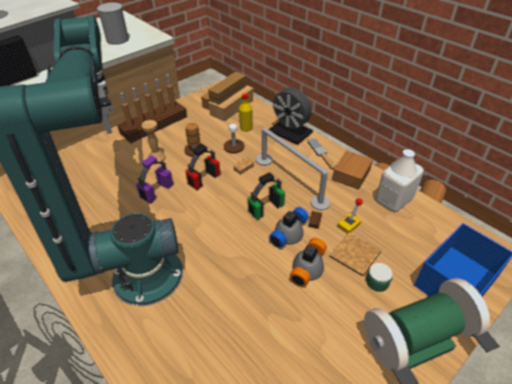

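Top view (800 px scale): cup on its post at (178,290), free post (233,225), red muff (266,330), green muff (413,290), purple look-alike (228,425). Blue mask is at (484,300), orange mask (557,328), board (585,253), lever (540,205) with ball (546,183), and the rail runs (295,183)–(480,190). There is no yellow muff.

```bash
cat >> h.py <<'E'
R_={"red":((0,150,70),(8,255,255)),"green":((55,120,50),(80,255,255)),"blue":((105,150,60),(125,255,255)),"orange":((9,190,120),(17,255,255)),"yellow":((24,170,100),(33,255,255))}
def blobs(im,col,amin=30):
    h=cv2.cvtColor(im,cv2.COLOR_RGB2HSV); m=cv2.inRange(h,*R_[col])
    if col=="red": m|=cv2.inRange(h,(174,150,70),(180,255,255))
    n,l,s,c=cv2.connectedComponentsWithStats(m)
    return [(int(s[i][4]),c[i].round(1),s[i][:4].tolist()) for i in range(1,n) if s[i][4]>=amin],l
def tri(C1,a,C2,b):
    A=np.zeros((3,3));v=np.zeros(3)
    for C,uv in((C1,a),(C2,b)):
        f,cx,cy,P=C; d=P[:3,:3]@np.array([(uv[0]-cx)/f,(uv[1]-cy)/f,1]); d/=np.linalg.norm(d)
        M=np.eye(3)-np.outer(d,d); A+=M; v+=M@P[:3,3]
    return np.linalg.solve(A,v)
E
python3 - <<'E'
from h import *
t=cv2.imread("pics/top0.png")[...,::-1].copy(); C=cam("top"); s=cv2.imread("pics/side0.png")[...,::-1].copy(); S=cam("side")
for c,z in(("red",50),("green",50),("blue",40),("orange",40),("yellow",25)):
    for a,u,b in blobs(t,c)[0]: print(c,a,u,b,onplane(C,u,z).round())
    for a,u,b in blobs(s,c,20)[0]: print("   side",a,u,onplane(S,u,z).round())
k=.64
for n,p,z in(("cuptop",(162,284),125),("postfree",(219,211),110),("railL",(297,183),151),("railR",(478,190),151),("discL",(309,209),4),("discR",(467,213),4),("blueblock",(488,297),90),("orblock",(567,326),90),("ball",(546,183),92),("cand",(108,364),170),("green pad",(413,287),157),("red pad",(256,323),157),("footfree",(233,226),5),("footcup",(185,293),5)):
    print(n,onplane(C,(p[0]*k,p[1]*k),z).round())
# board corners
for p in((551,228),(614,219),(621,279),(560,287)): print("board",onplane(C,(p[0]*k,p[1]*k),12).round())
E
```

```text
red 86 [108.7  83.6] [104, 79, 11, 11] [792. 423.  50.]
red 57 [349.2 117. ] [345, 113, 9, 9] [ 666. -312.   50.]
red 76 [174.6 192.1] [169, 188, 13, 10] [448. 218.  50.]
red 122 [173. 229.] [160, 224, 24, 10] [340. 221.  50.]
   side 26 [80.3  9.9] [ 781. 2114.   50.]
   side 21 [426.6   7.2] [2481.  543.   50.]
   side 23 [371.4  24. ] [1989.  627.   50.]
   side 21 [196.1  35.2] [1104. 1245.   50.]
   side 33 [204.6  52.7] [1000. 1024.   50.]
   side 35 [244.9  95.5] [865. 530.  50.]
   side 99 [214.5 164. ] [449. 232.  50.]
   side 146 [194.  178.3] [342. 219.  50.]
   side 38 [358.8 201.2] [ 693. -271.   50.]
green 35 [258.6 165.6] [256, 163, 6, 6] [522. -32.  50.]
green 40 [272.5 167. ] [270, 164, 6, 7] [516. -74.  50.]
green 113 [262.9 202.5] [253, 198, 21, 9] [410. -42.  50.]
   side 94 [279.2 193.4] [517. -54.  50.]
   side 145 [255.7 207.1] [410. -47.  50.]
blue 1974 [467.7 108.2] [446, 65, 64, 75] [ 688. -681.   40.]
blue 164 [305.3 170.7] [296, 165, 20, 13] [ 505. -172.   40.]
blue 166 [314.9 213.3] [306, 208, 19, 12] [ 376. -195.   40.]
   side 118 [300.9 214.1] [ 508. -
[... 237 characters left out ...]
ide 154 [318.3 244.6] [ 452. -298.   40.]
   side 155 [301.1 274. ] [ 330. -337.   40.]
yellow 178 [344.6 138.4] [337, 125, 16, 22] [ 606. -300.   25.]
   side 301 [245.2 115.6] [779. 430.  25.]
   side 132 [349.3 223.4] [ 607. -302.   25.]
cuptop [470. 398. 125.]
postfree [606. 304. 110.]
railL [641. 155. 151.]
railR [ 620. -165.  151.]
discL [639. 156.   4.]
discR [ 623. -162.    4.]
blueblock [ 437. -183.   90.]
orblock [ 381. -323.   90.]
ball [ 650. -301.   92.]
cand [329. 465. 170.]
green pad [448. -45. 157.]
red pad [392. 223. 157.]
footfree [608. 308.   5.]
footcup [474. 400.   5.]
board [ 585. -327.   12.]
board [ 600. -453.   12.]
board [ 479. -457.   12.]
board [ 466. -337.   12.]
```

Call:
arm_command(
  increments=[
    [[0,0,-0.09,-0.2265,1],[0,0,-0.09,-0.2265,1],[-0.14,-0.058,0,0,1],[-0.14,-0.058,0,0,1],[-0.14,-0.058,0,0,1],[-0.14,-0.058,0,0,1],[-0.14,-0.058,0,0,1],[-0.14,-0.058,0,0,1],[-0.14,-0.058,0,0,1],[-0.14,-0.058,0,0,1],[-0.14,-0.058,0,0,1],[-0.14,-0.058,0,0,1],[0,0,0,0,1],[0,0,0,0,1]],
  ],
)

```text
time: 1.85
ee_pos: [471.4, 399.3, 241.0]
tool_rot: [[-1.0, 0.001, -0.001], [0.001, 1.0, -0.0], [0.001, -0.0, -1.0]]
wrist_force: [0.6, 0.6, 0.2]
width: 93.5
gripper_force: 0.0
```

```bash
python3 - <<'E'
from h import *
im,C,st=snap("wrist","w1"); print(np.round(st["tool_rot"],3),st["ee_pos"],st["time"],st["q"],C[3][:3,3])
E
```

```text
[[-1.     0.001 -0.001]
 [ 0.001  1.    -0.   ]
 [ 0.001 -0.    -1.   ]] [471.35793236 399.25476061 241.02631567] 1.85 [ 6.10665474e-01  2.37572514e-01  1.12916323e+00  6.21732210e-04
  1.77599906e+00 -9.59213965e-01] [390.07560375 398.96086563 421.60427361]
```

View pics/w1.png

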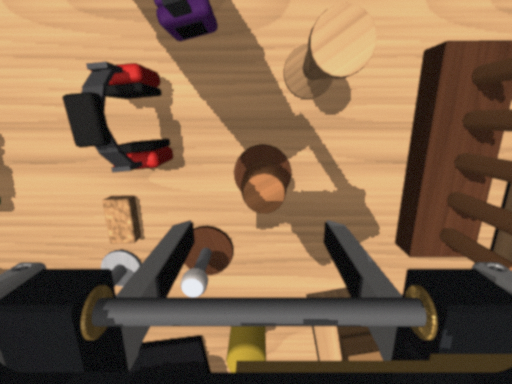

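The wrist view shows the cup's closed end near (266,190), the free post's head at (194,283) and the red muff's pad at (84,118).

```bash
python3 - <<'E'
from h import *
st=r.get_state();C=cam("wrist",st)
for n,u,z in(("cup",(268,191),125),("cup foot",(263,173),5),("post",(194,280),110),("redpad",(84,118),157),("foot2",(205,250),5)): print(n,onplane(C,u,z).round(1))
print(proj(C,[471,399,125]))
im=cv2.imread("pics/w1.png");h=cv2.cvtColor(im,cv2.COLOR_BGR2HSV)
m=((h[...,1]<40)&(h[...,2]>150)).astype(np.uint8); n,l,s,c=cv2.connectedComponentsWithStats(m)
for i in range(1,n):
    if s[i][4]>150: print("white",s[i],c[i].round(),onplane(C,c[i],110).round(1))
d=(h[...,2]<60).astype(np.uint8); n,l,s,c=cv2.connectedComponentsWithStats(d)
for i in range(1,n):
    if s[i][4]>300: print("dark",s[i],c[i].round(),onplane(C,c[i],157).round(1))
E
```

```text
cup [472.2 409.7 125. ]
cup foot [476.1 405.8   5. ]
post [599.2 313.1 110. ]
redpad [391.5 233.4 157. ]
foot2 [610.7 306.9   5. ]
[258.64004861 189.96874312]
white [101 252  38  20 477] [120. 261.] [570.4 218.2 110. ]
white [181 272  23  25 424] [192. 285.] [607.1 309.7 110. ]
dark [163   0  29  17 374] [177.   7.] [300.2 329.3 157. ]
dark [164   1  53  39 852] [193.  26.] [314.8 342.1 157. ]
dark [ 397   43   49  211 3421] [419. 143.] [415.2 555.3 157. ]
dark [  64   64  106  105 3763] [108. 118.] [391.8 256.2 157. ]
dark [475  78  29  23 393] [492.  88.] [365.1 613.4 157. ]
dark [    0   223   512   161 31106] [234. 329.] [635.6 369.7 157. ]
```

Call:
arm_command(
  increments=[
    [[-0.01,0.04,0,0,1],[0,0,0.14,0,1],[0,0,0.14,0,1],[0,0,0.14,0,1],[0,0,0.14,0,1],[0,0,0.14,0,1],[0,0,0.14,0,1],[0,0,0,0,-1],[0,0,0,0,-1],[0,0,0,0,-1],[0,0,0,0,-1],[0,0,0,0,-1],[0,0,0,0,-1],[0,0,0,0,-1]],
  ],
  force=20,
)

```text
time: 3.65
ee_pos: [474.6, 407.1, 74.7]
tool_rot: [[-1.0, 0.001, 0.002], [0.001, 1.0, 0.001], [-0.002, 0.001, -1.0]]
wrist_force: [-0.2, -1.7, 6.1]
width: 54.2
gripper_force: 19.8
```

Call:
arm_command(
  increments=[
    [[0,0,-0.1,0,-1],[0,0,-0.15,0,-1],[0,0,-0.15,0,-1],[0,0,-0.15,0,-1],[0,0,-0.2,0,-1],[-0.018,-0.25,0,0,-1],[-0.018,-0.25,0,0,-1],[-0.018,-0.25,0,0,-1],[-0.018,-0.25,0,0,-1],[-0.018,-0.25,0,0,-1],[-0.018,-0.25,0,0,-1],[-0.018,-0.25,0,0,-1],[-0.018,-0.25,0,0,-1]],
  ],
)

```text
time: 5.28
ee_pos: [502.3, 5.8, 224.1]
tool_rot: [[-1.0, 0.001, 0.001], [0.001, 1.0, 0.001], [-0.001, 0.001, -1.0]]
wrist_force: [0.5, 0.2, -0.5]
width: 54.0
gripper_force: 19.7
```

Call:
arm_command(
  increments=[
    [[-0.018,-0.25,0,0,-1],[-0.018,-0.25,0,0,-1],[-0.018,-0.25,0,0,-1],[-0.018,-0.25,0,0,-1],[-0.018,-0.25,0,0,-1],[-0.018,-0.25,0,0,-1],[-0.018,-0.25,0,0,-1],[-0.018,-0.25,0,0,-1],[0,0,0,0,-1],[0,0,0,0,-1]],
  ],
)

```text
time: 6.52
ee_pos: [530.9, -392.3, 223.4]
tool_rot: [[-1.0, 0.001, -0.0], [0.001, 1.0, 0.001], [0.0, 0.001, -1.0]]
wrist_force: [0.5, -0.6, -2.3]
width: 53.7
gripper_force: 19.7
```

```bash
python3 - <<'E'
from h import *
im,C,st=snap("wrist","w2"); print(np.round(st["tool_rot"],3),st["ee_pos"],st["time"],st["q"][5]); print(proj(C,[st["ee_pos"][0],st["ee_pos"][1],12]))
E
```

```text
[[-1.     0.001 -0.   ]
 [ 0.001  1.     0.001]
 [ 0.     0.001 -1.   ]] [ 530.85656288 -392.33218449  223.37172211] 6.525 -2.292597389817947
[258.7785638  173.01281481]
```

View pics/w2.png

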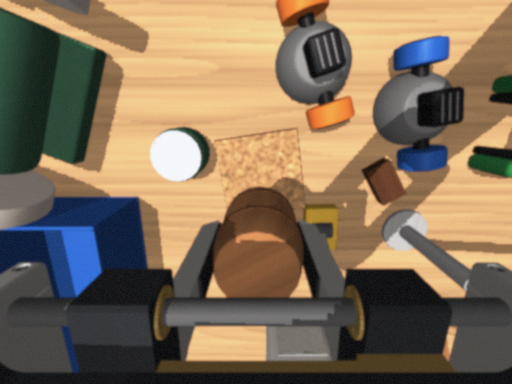

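The cup is held, with its post-side mouth hidden. The board centre, about (263,174), lies within 7 mm of the TCP axis. The wax tin is at (180,153).

Call:
arm_command(
  increments=[
    [[0,0.03,0,0,-1],[0,0,0.14,0,-1],[0,0,0.14,0,-1],[0,0,0.14,0,-1],[0,0,0.14,0,-1],[0,0,0.14,0,-1],[0,0,0.1,0,-1],[0,0,0.06,0,-1],[0,0,0.04,0,-1],[0,0,0,0,-1],[0,0,0,0,-1]],
  ],
)

```text
time: 7.95
ee_pos: [531.3, -387.5, 44.6]
tool_rot: [[-1.0, 0.001, 0.002], [0.001, 1.0, -0.001], [-0.002, -0.001, -1.0]]
wrist_force: [0.3, -0.1, -1.0]
width: 54.2
gripper_force: 19.7
```

Call:
arm_command(
  increments=[
    [[0,0,0.015,0,-1],[0,0,0,0,-1],[0,0,0,0,0.6],[0,0,0,0,0.6],[0,0,0,0,0.6],[0,0,-0.1,0,0.6],[0,0,-0.15,0,0.6],[0,0,-0.2,0,1],[0,0,-0.2,0,1],[0,0,-0.2,0,1],[0,0,-0.2,0,1],[0,0,-0.15,0,1],[0.044,0.21,0,0,1],[0.044,0.21,0,0,1],[0.044,0.21,0,0,1],[0.044,0.21,0,0,1]],
  ],
)

```text
time: 9.95
ee_pos: [495.4, -217.6, 282.3]
tool_rot: [[-1.0, 0.001, 0.002], [0.001, 1.0, -0.001], [-0.002, -0.001, -1.0]]
wrist_force: [1.0, 0.4, -0.5]
width: 93.6
gripper_force: 0.0
```

Call:
arm_command(
  increments=[
    [[0.044,0.21,0,0,1],[0.044,0.21,0,0,1],[0.044,0.21,0,0,1],[0.044,0.21,0,0,1],[0,0,0,0,1],[0,0,0,0,1]],
  ],
)

```text
time: 10.7
ee_pos: [460.9, -51.3, 281.6]
tool_rot: [[-1.0, 0.001, 0.002], [0.001, 1.0, -0.001], [-0.002, -0.001, -1.0]]
wrist_force: [-0.6, 0.1, -0.4]
width: 93.9
gripper_force: 0.0
```

```bash
python3 - <<'E'
from h import *
im,C,st=snap("wrist","w3"); print(np.round(st["tool_rot"],3),st["ee_pos"],st["time"],st["q"][5]); print(proj(C,[st["ee_pos"][0],st["ee_pos"][1],157]))
E
```

```text
[[-1.     0.001  0.002]
 [ 0.001  1.    -0.001]
 [-0.002 -0.001 -1.   ]] [460.90805747 -51.26522384 281.6288579 ] 10.7 -1.8028298752882876
[259.15619575 187.892848  ]
```

View pics/w3.png

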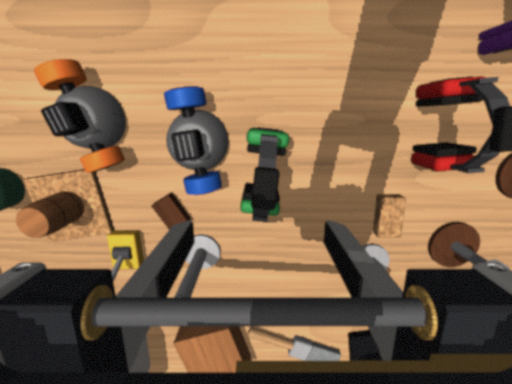

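The cup stands on the board at (50,213). The green muff's black pad is near (266,192), with its cups at (267,139) and (261,203).

```bash
python3 - <<'E'
from h import *
im=cv2.imread("pics/w3.png");v=im.max(2); print(v[160:226:4,246:290:3])
E
```

```text
[[221 219 221 220 163  72  73  72  73  69  99 118 118 116 181]
 [204 205 203 202 133  73  75  73  72  76 103 118 117 113 173]
 [212 212 208 109  26  25  27  28  33  46  83 117 124 121 121]
 [214 214 210  66  34  31  36  37  31  33  28  84 121 124 122]
 [217 218 202  51  36  35  39  37  38  35  32  86 129 129 130]
 [217 218 196  44  38  35  36  37  36  37  36 112 132 133 133]
 [ 59  37  38  35  38  39  37  40  35  34  34 119 134 133 136]
 [ 15  15  21  36  34  37  42  37  42  31  37 125 128 129 130]
 [ 24  25  25  35  33  39  40  35  36  35  23 112 133 133 132]
 [ 40  37  23  22  19  21  32  35  33  32  19  71 125 126 128]
 [ 88  79  28  14  17  15  22  24  24  27  17  75 131 130 128]
 [165 149  35  18  28  25  19  18  18  22  49  80 128 126 131]
 [159 163  98  25  26  27  18  22  31  38  83  71 114 122 124]
 [134 136  93  34  32  35  37  39  82  89  81  87 119 121 121]
 [217 218 138  30  28  34  27  64 111 106 111 125 127 135 135]
 [198 197 147 104  88  79  60  83 115 114 128 146 147 198 200]
 [222 222 221 221 221 221 220 220 221 219 219 221 221 221 221]]
```

```bash
python3 - <<'E'
from h import *
st=r.get_state();C=cam("wrist",st)
for X in(455,460,465,470): print(X,[proj(C,[X+dx,-46,z]).round(1).tolist() for dx,z in((-25,139),(-25,157),(25,157),(-64,0),(-64,74),(-30,74),(30,0),(30,74),(64,74),(64,0))])
im=cv2.imread("pics/w3.png")[...,::-1].copy()
print(blobs(im,"green",20)[0])
for row in (172,180,188): 
    v=im.max(2)[row].astype(int); print(row,np.where(v[240:300]<60)[0]+240)
E
```

```text
455 [[263.8, 159.4], [264.1, 161.8], [263.9, 203.5], [262.4, 122.9], [263.1, 124.3], [263.0, 148.8], [262.3, 178.1], [262.9, 189.2], [262.8, 210.7], [262.3, 196.6]]
460 [[263.8, 163.5], [264.1, 166.2], [263.9, 207.5], [262.4, 126.0], [263.1, 127.9], [263.0, 152.3], [262.3, 180.9], [262.9, 192.4], [262.8, 213.8], [262.3, 199.3]]
465 [[263.8, 167.6], [264.0, 170.5], [263.9, 211.4], [262.4, 129.1], [263.1, 131.6], [263.0, 155.8], [262.3, 183.7], [262.9, 195.6], [262.8, 216.8], [262.3, 202.0]]
470 [[263.8, 171.6], [264.0, 174.7], [263.9, 215.3], [262.4, 132.1], [263.1, 135.2], [263.0, 159.2], [262.3, 186.4], [262.9, 198.8], [262.8, 219.8], [262.3, 204.6]]
[(391, array([266.7, 136.9]), [248, 129, 41, 19]), (123, array([246.8, 205.4]), [241, 199, 12, 13]), (58, array([274.2, 209.9]), [269, 203, 10, 12])]
172 [256 257 258 259 260 261 262 263 264 265 266 267 268 269 270 271 272 273
 274 275 276 277 278]
180 [255 256 257 258 259 260 261 262 263 264 265 266 267 268 269 270 271 272
 273 274 275 276 277]
188 [245 246 247 248 249 250 251 252 253 254 255 256 257 258 259 260 261 262
 263 264 265 266 267 268 269 270 271 272 273 274 275 276]
```

```bash
python3 - <<'E'
from h import *
st=r.get_state();C=cam("wrist",st);T=cam("top")
for p in((205,250),(376,258)): print(onplane(C,p,5).round(1))
t=cv2.imread("pics/top0.png");h=cv2.cvtColor(t,cv2.COLOR_BGR2HSV)
m=((h[...,1]<45)&(h[...,2]>110)).astype(np.uint8)*255; m[:108]=0;m[150:]=0;m[:,:180]=0;m[:,315:]=0
for c in cv2.findContours(m,cv2.RETR_EXTERNAL,2)[0]:
    if len(c)>5: print(cv2.boundingRect(c),cv2.minAreaRect(c))
# bar centre per column
for u in range(192,306,12):
    v=np.where(m[108:125,u])[0]+108; 
    if len(v): print(u,v.min(),v.max(),onplane(T,(u,v.mean()),151).round(1))
E
```

```text
[ 622.3 -153.6    5. ]
[639.4 170.1   5. ]
(289, 128, 21, 19) ((299.68194580078125, 137.89837646484375), (16.376312255859375, 20.842578887939453), 76.75948333740234)
(187, 128, 22, 15) ((197.5, 135.0), (14.0, 21.0), 90.0)
(294, 126, 5, 4) ((296.0, 127.5), (3.0, 4.0), 90.0)
(186, 114, 123, 11) ((246.97972106933594, 118.62837982177734), (122.13001251220703, 7.060842514038086), 1.847610354423523)
192 114 118 [643.9 149.3 151. ]
204 114 118 [643.1 116.1 151. ]
216 115 119 [639.3  82.9 151. ]
228 115 119 [638.5  49.7 151. ]
240 116 119 [636.2  16.6 151. ]
252 116 120 [633.9 -16.6 151. ]
264 116 120 [633.  -49.7 151. ]
276 117 120 [630.7 -82.9 151. ]
288 117 121 [ 628.5 -116.   151. ]
300 117 121 [ 627.6 -149.1  151. ]
```

Call:
arm_command(
  increments=[
    [[-0.015,0.03,0,0,1],[0,0,0.12,0.11,1],[0,0,0.15,0,1],[0,0,0.15,0,1],[0,0,0.15,0,1],[0,0,0.08,0,1],[0,0,0.05,0,1],[0,0,0,0,1],[0,0,0,0,1]],
  ],
)

```text
time: 11.88
ee_pos: [464.5, -45.1, 141.7]
tool_rot: [[-0.996, 0.087, 0.002], [0.087, 0.996, -0.0], [-0.002, -0.0, -1.0]]
wrist_force: [-0.4, -0.3, 0.5]
width: 94.1
gripper_force: 0.0
```

Call:
arm_command(
  increments=[
    [[0,0,0,0,-1],[0,0,0,0,-1],[0,0,0,0,-1],[0,0,0,0,-1],[0,0,0,0,-1],[0,0,0,0,-1],[0,0,-0.05,0,-1],[0,0,-0.1,0,-1],[0,0,-0.15,0,-1],[0,0,-0.2,0,-1],[0,0,-0.2,0,-1],[0,0,-0.15,0,-1],[0,0,-0.1,0,-1],[0,0,0,0,-1]],
  ],
  force=30,
)

```text
time: 13.62
ee_pos: [464.3, -45.0, 332.4]
tool_rot: [[-0.996, 0.087, 0.004], [0.087, 0.996, -0.001], [-0.004, -0.0, -1.0]]
wrist_force: [0.3, 0.1, -2.6]
width: 29.6
gripper_force: 29.9
```

Call:
arm_command(
  increments=[
    [[-0.08,0,0,0,-1],[-0.15,0,0,0,-1],[-0.15,0,0,0,-1],[-0.15,0,0,0,-1],[-0.15,0,0,0,-1],[-0.1,0,0,0,-1],[-0.05,0,0,0,-1],[0,0,0,0,-1],[0,0,0,0,-1],[0,0,0,0,-1]],
  ],
)

```text
time: 14.88
ee_pos: [628.6, -59.3, 331.2]
tool_rot: [[-0.996, 0.087, 0.001], [0.087, 0.996, -0.0], [-0.001, -0.0, -1.0]]
wrist_force: [-0.2, 0.4, -2.2]
width: 30.1
gripper_force: 29.9
```

```bash
python3 - <<'E'
from h import *
snap("side","s4"); 
im,C,st=snap("wrist"); s=cv2.imread("pics/s4.png")
cv2.imwrite("pics/c4.png",np.hstack([cv2.resize(s[100:250,180:380],(400,300)),cv2.resize(im[...,::-1],(400,300))]))
E
```

```text
(no output)
```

View pics/c4.png

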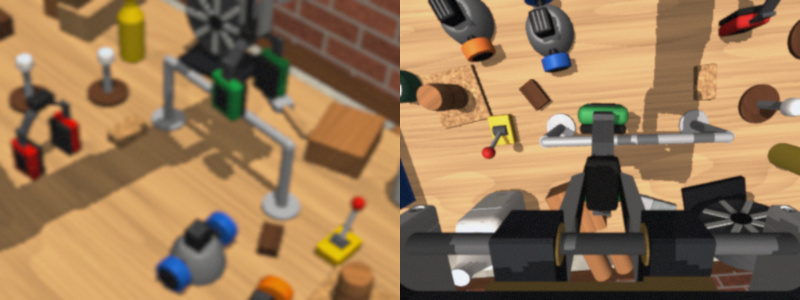

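```bash
python3 - <<'E'
from h import *
st=r.get_state();C=cam("wrist",st)
print([onplane(C,p,151).round(1) for p in((186,182),(422,174.5))],st["time"])
E
```

```text
[array([ 626.3, -160.3,  151. ]), array([643.9, 163. , 151. ])] 14.975
```

Call:
arm_command(
  increments=[
    [[-0.012,0,0.1,0,-1],[0,0,0.15,0,-1],[0,0,0.15,0,-1],[0,0,0.15,0,-1],[0,0,0.1,0,-1],[0,0,0.08,0,-1],[0,0,0.05,0,-1],[0,0,0.045,0,-1],[0,0,0,0,-1],[0,0,0,0,-1]],
  ],
)

```text
time: 16.23
ee_pos: [632.1, -59.7, 169.2]
tool_rot: [[-0.996, 0.087, 0.004], [0.087, 0.996, -0.001], [-0.004, -0.0, -1.0]]
wrist_force: [-3.3, 0.8, 4.7]
width: 29.4
gripper_force: 30.0
```

Call:
arm_command(
  increments=[
    [[0,0,0,0,0.1],[0,0,0,0,0.1],[0,0,0,0,0.1],[0,0,-0.05,0,0.1],[0,0,-0.1,0,0.1],[0,0,-0.15,0,0.1],[0,0,-0.15,0,1],[0,0,-0.15,0,1],[0,0,0,0,1],[0,0,0,0,1]],
  ],
)

```text
time: 17.48
ee_pos: [631.3, -59.6, 284.4]
tool_rot: [[-0.996, 0.087, -0.001], [0.087, 0.996, 0.0], [0.001, 0.0, -1.0]]
wrist_force: [0.6, -0.2, -0.0]
width: 87.8
gripper_force: 0.0
```

```bash
python3 - <<'E'
from h import *
im2,S,st=snap("side"); 
im,C,st=snap("wrist","w5")
print(st["ee_pos"],blobs(im2,"green",20)[0])
cv2.imwrite("pics/c5.png",np.hstack([cv2.resize(im2[100:250,180:380],(400,300)),cv2.resize(im,(400,300))])[...,::-1])
E
```

```text
[631.03574223 -59.51781644 283.55638805] [(158, array([292.2, 181.9]), [285, 171, 14, 23]), (34, array([315.1, 176. ]), [313, 170, 5, 13])]
```

View pics/c5.png

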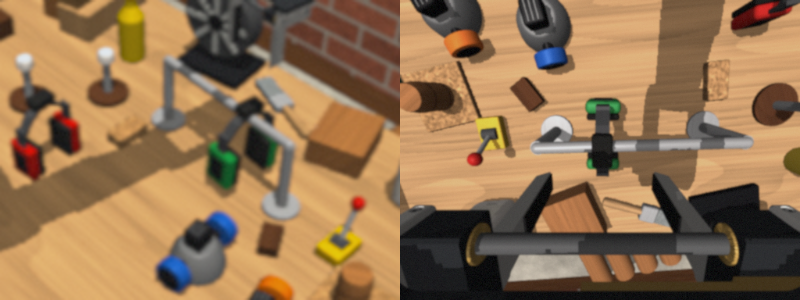

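Green muff hangs astride the bar, with its pad at (602,149) in the right panel centred on the bar.

Call:
arm_command(
  increments=[
    [[0,0,0,-0.111,1],[0.148,0.181,0,0,1],[0.148,0.181,0,0,1],[0.148,0.181,0,0,1],[0.148,0.181,0,0,1],[0.148,0.181,0,0,1],[0.148,0.181,0,0,1],[0.148,0.181,0,0,1],[0.148,0.181,0,0,1],[0,0,0,0,1],[0,0,0,0,1]],
  ],
)

```text
time: 18.95
ee_pos: [394.7, 229.6, 284.5]
tool_rot: [[-1.0, 0.0, -0.001], [0.0, 1.0, -0.001], [0.001, -0.001, -1.0]]
wrist_force: [-0.6, -0.1, -0.9]
width: 93.9
gripper_force: 0.0
```

```bash
python3 - <<'E'
from h import *
im,C,st=snap("wrist","w6"); e=st["ee_pos"];print(np.round(st["tool_rot"],3),e)
print(blobs(im,"red",20)[0])
print([proj(C,[e[0]+dx,e[1],z]).round(1).tolist() for dx,z in((-25,139),(-25,157),(25,157),(-64,0),(-64,74),(64,74),(64,0))])
v=im.max(2).astype(int)
for row in range(130,236,6):
    w=np.where(v[row]<48)[0]; w=w[(w>180)&(w<340)]; print(row,w.min() if len(w) else 0,w.max() if len(w) else 0,len(w))
E
```

```text
[[-1.     0.    -0.001]
 [ 0.     1.    -0.001]
 [ 0.001 -0.001 -1.   ]] [394.73843648 229.62630241 284.51554943]
[(449, array([257.1, 134.7]), [237, 126, 42, 20]), (123, array([277.4, 204.6]), [271, 198, 13, 14]), (115, array([248.8, 206.7]), [244, 200, 12, 13])]
[[259.2, 164.1], [259.2, 166.7], [259.2, 207.6], [259.2, 126.9], [259.2, 128.9], [259.1, 213.9], [259.1, 199.6]]
130 0 0 0
136 252 263 8
142 251 265 15
148 241 276 36
154 252 265 14
160 253 265 13
166 251 270 20
172 249 271 23
178 250 271 22
184 249 277 29
190 247 279 33
196 246 339 37
202 252 339 25
208 257 339 15
214 258 337 15
220 339 339 1
226 188 329 9
232 184 333 18
```

View pics/w6.png

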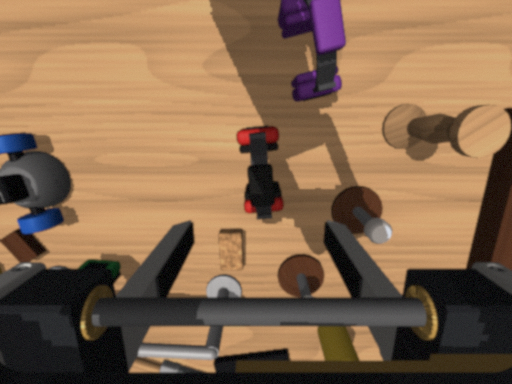

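The red muff's pad is at (261,187), with its cups at (257,135) and (264,205). Offset from the TCP is about (0,+2) mm and the yaw is 5° further round.

Call:
arm_command(
  increments=[
    [[0,0.012,0,-0.111,1],[0,0,0.12,0,1],[0,0,0.15,0,1],[0,0,0.15,0,1],[0,0,0.15,0,1],[0,0,0.08,0,1],[0,0,0.06,0,1],[0,0,0,0,1],[0,0,0,0,-1],[0,0,0,0,-1],[0,0,0,0,-1],[0,0,0,0,-1],[0,0,0,0,-1],[0,0,0,0,-1]],
  ],
)

```text
time: 20.75
ee_pos: [394.7, 232.5, 143.5]
tool_rot: [[-0.996, -0.087, 0.0], [-0.087, 0.996, 0.0], [-0.0, 0.0, -1.0]]
wrist_force: [0.6, 0.3, 0.1]
width: 37.3
gripper_force: 0.0
```

Call:
arm_command(
  increments=[
    [[0,0,-0.05,0,-1],[0,0,-0.1,0,-1],[0,0,-0.15,0,-1],[0,0,-0.2,0,-1],[0,0,-0.2,0,-1],[0,0,-0.15,0,-1],[0,0,-0.1,0.178,-1],[-0.1,-0.06,0,0,-1],[-0.18,-0.114,0,0,-1],[-0.18,-0.114,0,0,-1],[-0.18,-0.114,0,0,-1],[-0.18,-0.114,0,0,-1],[-0.18,-0.114,0,0,-1],[-0.18,-0.114,0,0,-1],[-0.08,-0.054,0,0,-1],[0,0,0,0,-1],[0,0,0,0,-1],[0,0,0,0,-1]],
  ],
)

```text
time: 23.0
ee_pos: [637.2, 60.7, 334.3]
tool_rot: [[-0.999, 0.052, 0.001], [0.052, 0.999, 0.0], [-0.001, 0.0, -1.0]]
wrist_force: [-0.7, 0.5, -1.8]
width: 29.4
gripper_force: 30.0
```

Call:
arm_command(
  increments=[
    [[0,0,0.1,0,-1],[0,0,0.15,0,-1],[0,0,0.15,0,-1],[0,0,0.15,0,-1],[0,0,0.1,0,-1],[0,0,0.08,0,-1],[0,0,0.05,0,-1],[0,0,0.03,0,-1],[0,0,0,0,-1],[0,0,0,0,-1]],
  ],
)

```text
time: 24.25
ee_pos: [638.4, 59.8, 172.2]
tool_rot: [[-0.999, 0.053, 0.001], [0.053, 0.999, 0.0], [-0.001, 0.0, -1.0]]
wrist_force: [0.2, 0.7, -1.7]
width: 29.4
gripper_force: 30.0
```

Call:
arm_command(
  increments=[
    [[0,0,0.02,0,-1],[0,0,0.005,0,-1],[0,0,0,0,-1],[0,0,0,0,-1]],
  ],
)

```text
time: 24.75
ee_pos: [638.7, 59.7, 172.0]
tool_rot: [[-0.999, 0.053, 0.006], [0.053, 0.999, 0.0], [-0.006, 0.0, -1.0]]
wrist_force: [-4.2, 0.9, 10.6]
width: 29.6
gripper_force: 30.0
```

Call:
arm_command(
  increments=[
    [[0,0,-0.01,0,0.1],[0,0,0,0,0.1],[0,0,0,0,0.1],[0,0,0,0,0.1],[0,0,-0.05,0,0.1],[0,0,-0.1,0,0.1],[0,0,-0.15,0,0.1],[0,0,-0.15,0,1],[0,0,-0.15,0,1],[0,0,0,0,1],[0,0,0,0,1]],
  ],
)

```text
time: 26.12
ee_pos: [637.8, 59.8, 287.4]
tool_rot: [[-0.999, 0.053, -0.001], [0.053, 0.999, 0.0], [0.001, 0.0, -1.0]]
wrist_force: [-0.2, -0.3, -0.6]
width: 88.2
gripper_force: 0.0
```

```bash
python3 - <<'E'
from h import *
im2,S,_=snap("side"); im,C,st=snap("wrist","w7"); t,T,_=snap("top","top7")
print(st["ee_pos"],st["time"])
for c in("blue","orange"):
  print(c,[(a,onplane(T,u,40).round()) for a,u,b in blobs(t,c)[0]],[(a,onplane(S,u,40).round()) for a,u,b in blobs(im2,c,20)[0]])
cv2.imwrite("pics/c7.png",np.hstack([cv2.resize(im2[100:250,180:380],(400,300)),cv2.resize(im,(400,300))])[...,::-1])
E
```

```text
[637.51195215  59.77975841 286.62644487] 26.175
blue [(2657, array([ 701., -679.,   40.])), (163, array([ 484., -145.,   40.])), (168, array([ 354., -164.,   40.]))] [(120, array([ 487., -143.,   40.])), (3728, array([ 728., -643.,   40.])), (134, array([ 362., -160.,   40.]))]
orange [(149, array([ 446., -303.,   40.])), (136, array([ 321., -344.,   40.]))] [(159, array([ 451., -298.,   40.])), (155, array([ 330., -338.,   40.]))]
```

View pics/c7.png

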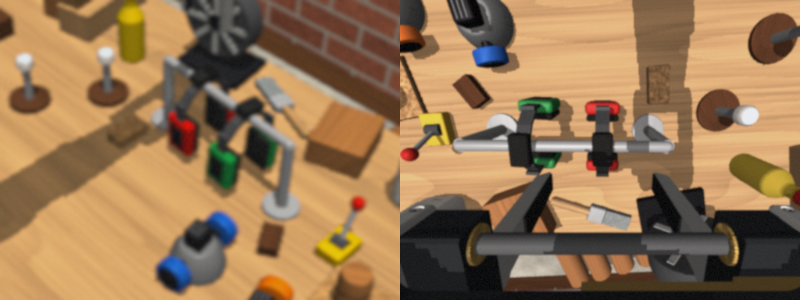

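Both muffs hang on the rail. The blue mask has already been knocked to about (420,-153). Now I'll measure the post heads.

Call:
arm_command(
  increments=[
    [[0,0,0,-0.067,1],[0.032,0.207,0,0,1],[0.032,0.207,0,0,1],[0.032,0.207,0,0,1],[0.032,0.207,0,0,1],[0.032,0.207,0,0,1],[0.032,0.207,0,0,1],[0.032,0.207,0,0,1],[0,0,0,0,1],[0,0,0,0,1]],
  ],
)

```text
time: 27.52
ee_pos: [593.2, 349.0, 287.4]
tool_rot: [[-1.0, 0.0, -0.001], [0.0, 1.0, -0.001], [0.001, -0.001, -1.0]]
wrist_force: [1.6, 0.1, -0.3]
width: 94.1
gripper_force: 0.0
```

```bash
python3 - <<'E'
from h import *
im,C,st=snap("wrist","w8"); print(st["ee_pos"],np.round(st["tool_rot"],3).tolist())
h=cv2.cvtColor(im,cv2.COLOR_RGB2HSV)
m=((h[...,1]<40)&(h[...,2]>150)).astype(np.uint8); n,l,s,c=cv2.connectedComponentsWithStats(m)
for i in range(1,n):
    if s[i][4]>150: print("white",s[i],c[i].round(1),onplane(C,c[i],110).round(1))
d=((h[...,0]<12)&(h[...,2]<110)&(h[...,1]>90)).astype(np.uint8); n,l,s,c=cv2.connectedComponentsWithStats(d)
for i in range(1,n):
    if s[i][4]>500: print("foot",s[i],c[i].round(1),onplane(C,s[i][:2]+s[i][2:4]/2,5).round(1))
E
```

```text
[593.18866081 349.01003309 287.39711096] [[-1.0, 0.0, -0.001], [0.0, 1.0, -0.001], [0.001, -0.001, -1.0]]
white [294  72  22  25 426] [304.6  84.9] [474.5 405.3 110. ]
white [134 175  38  24 536] [151.9 185.8] [603.9 201.5 110. ]
white [219 178  23  23 417] [230.1 189.2] [608.6 308.9 110. ]
white [ 38 219  72  13 578] [ 73.8 224.9] [661.7  83.1 110. ]
white [492 243  20  26 288] [501.6 256.4] [711.6 708.1 110. ]
white [ 232  332  147   23 2390] [308.9 344.3] [873.4 431.2 110. ]
foot [ 423    0   89  173 9106] [470.5  88.2] [466.1 683.4   5. ]
foot [ 267   63   54   58 1191] [290.6  93.8] [474.3 405.2   5. ]
foot [ 212  150   50   49 1200] [238.1 168.8] [610.2 310.1   5. ]
foot [ 42 158  63  23 528] [ 79.3 167.4] [601.4  24.3   5. ]
```

View pics/w8.png

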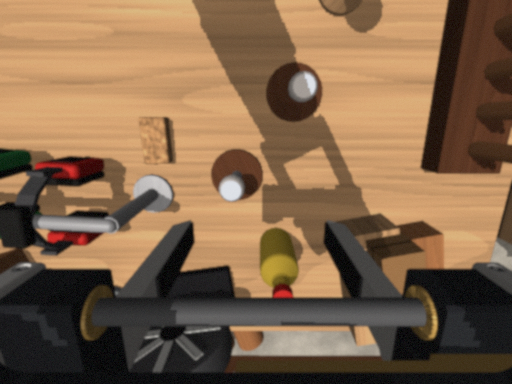

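The post heads are at (305,85) and (230,189), giving post positions (474.5,406) and (609,309.5), and the feet agree. Next is the blue mask.

Call:
arm_command(
  increments=[
    [[0.079,-0.229,0,0,1],[0.079,-0.229,0,0,1],[0.079,-0.229,0,0,1],[0.079,-0.229,0,0,1],[0.079,-0.229,0,0,1],[0.079,-0.229,0,0,1],[0.079,-0.229,0,0,1],[0.079,-0.229,0,0,1],[0.079,-0.229,0,0,1],[0.079,-0.229,0,0,1],[0.079,-0.229,0,0,1],[0,0,0.15,0,1],[0,0,0.15,0,1],[0,0,0,0,1],[0,0,0,0,1]],
  ],
)

```text
time: 29.45
ee_pos: [419.3, -154.8, 229.8]
tool_rot: [[-1.0, 0.001, 0.002], [0.001, 1.0, -0.001], [-0.002, -0.001, -1.0]]
wrist_force: [0.2, 0.5, 0.3]
width: 93.8
gripper_force: 0.0
```

```bash
python3 - <<'E'
from h import *
im,C,st=snap("wrist","w9"); e=st["ee_pos"]; print(e)
b=blobs(im,"blue",60)[0]; print([(x,onplane(C,x[1],40).round(1)) for x in b])
v=im.max(2); m=(v<45).astype(np.uint8); n,l,s,c=cv2.connectedComponentsWithStats(m)
print([(s[i].tolist(),c[i].round(),onplane(C,c[i],90).round(1)) for i in range(1,n) if s[i][4]>200])
print(proj(C,[e[0],e[1],90]))
cv2.imwrite("pics/c9.png",cv2.resize(im[90:290,130:390],None,fx=2,fy=2)[...,::-1])
E
```

```text
[ 419.3448576  -154.80419397  229.76767528]
[((802, array([254.3, 129.3]), [233, 118, 43, 24]), array([ 355.5, -161.3,   40. ])), ((714, array([267.2, 219.5]), [248, 205, 38, 27]), array([ 485. , -142.9,   40. ]))]
[([116, 136, 33, 37, 490], array([136., 153.]), array([ 379.9, -301.6,   90. ])), ([247, 165, 30, 36, 432], array([263., 182.]), array([ 416.5, -150.2,   90. ])), ([28, 201, 39, 44, 792], array([ 51., 219.]), array([ 464.1, -419.8,   90. ])), ([187, 223, 325, 138, 9257], array([418., 303.]), array([591.1,  68.2,  90. ])), ([0, 224, 512, 160, 16044], array([141., 341.]), array([ 656.2, -329.7,   90. ])), ([300, 326, 32, 24, 655], array([317., 336.]), array([648.2, -70.6,  90. ]))]
[259.14472436 184.72828903]
```

View pics/c9.png

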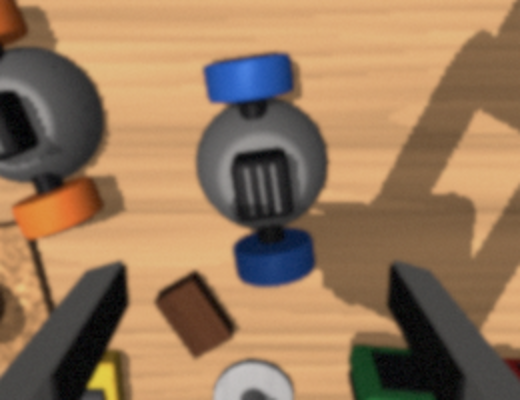

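The blue mask's block is centred at crop (264,186), original (262,183), giving (419,-151.5). Its filters give a yaw of 8°.

Call:
arm_command(
  increments=[
    [[0,0.017,0,-0.178,1],[0,0,0.12,0,1],[0,0,0.18,0,1],[0,0,0.18,0,1],[0,0,0.18,0,1],[0,0,0.12,0,1],[0,0,0.07,0,1],[0,0,0,0,1],[0,0,0,0,-1],[0,0,0,0,-1],[0,0,0,0,-1],[0,0,0,0,-1],[0,0,0,0,-1],[0,0,0,0,-1],[0,0,0,0,-1],[0,0,0,0,-1]],
  ],
  force=30,
)

```text
time: 31.5
ee_pos: [419.4, -151.0, 58.5]
tool_rot: [[-0.99, -0.139, 0.0], [-0.139, 0.99, -0.0], [-0.0, -0.0, -1.0]]
wrist_force: [-0.8, -0.9, 0.8]
width: 35.7
gripper_force: 29.9
```

Call:
arm_command(
  increments=[
    [[0,0,-0.05,0,-1],[0,0,-0.1,0,-1],[0,0,-0.17,0,-1],[0,0,-0.2,0,-1],[0,0,-0.2,0,-1],[0,0,-0.18,0,-1],[0,0,-0.1,0.178,-1],[-0.05,0.1,0,0,-1],[-0.09,0.22,0,0,-1],[-0.09,0.22,0,0,-1],[-0.09,0.22,0,0,-1],[-0.09,0.22,0,0,-1],[-0.09,0.22,0,0,-1],[-0.09,0.22,0,0,-1],[-0.09,0.22,0,0,-1],[-0.09,0.22,0,0,-1],[-0.09,0.22,0,0,-1],[-0.09,0.22,0,0,-1],[0,0,0,0,-1],[0,0,0,0,-1]],
  ],
)

```text
time: 34.0
ee_pos: [609.1, 308.8, 258.0]
tool_rot: [[-1.0, 0.0, -0.001], [0.0, 1.0, -0.001], [0.001, -0.001, -1.0]]
wrist_force: [0.2, -0.3, -1.4]
width: 36.0
gripper_force: 30.0
```

Call:
arm_command(
  increments=[
    [[0,0,0.12,0,-1],[0,0,0.15,0,-1],[0,0,0.1,0,-1],[0,0,0.05,0,-1],[0,0,0.05,0,-1],[0,0,0.04,0,-1],[0,0,0.04,0,-1],[0,0,0,0,-1]],
  ],
)

```text
time: 35.0
ee_pos: [609.1, 309.1, 147.6]
tool_rot: [[-1.0, 0.0, -0.001], [0.0, 1.0, -0.0], [0.001, -0.0, -1.0]]
wrist_force: [-0.2, -0.9, -2.2]
width: 35.8
gripper_force: 30.0
```

Call:
arm_command(
  increments=[
    [[0,0,0.06,0,-1],[0,0,0.04,0,-1],[0,0,0.015,0,-1],[0,0,0,0,-1],[0,0,0,0,-1],[0,0,0,0,0.3],[0,0,0,0,0.3],[0,0,0,0,0.3],[0,0,0,0,0.3]],
  ],
)

```text
time: 36.12
ee_pos: [609.5, 309.2, 125.7]
tool_rot: [[-1.0, 0.0, 0.0], [0.0, 1.0, 0.0], [-0.0, 0.0, -1.0]]
wrist_force: [0.0, 0.2, -0.3]
width: 61.2
gripper_force: 0.0
```

Call:
arm_command(
  increments=[
    [[0,0,-0.05,0,0.3],[0,0,-0.1,0,0.3],[0,0,-0.2,0,1],[0,0,-0.2,0,1],[0,0,-0.15,0,1],[0,0,0,0,1],[0.0858,-0.2427,0,0,1],[0.0858,-0.2427,0,0,1],[0.0858,-0.2427,0,0,1],[0.0858,-0.2427,0,0,1],[0.0858,-0.2427,0,0,1],[0.0858,-0.2427,0,0,1],[0.0858,-0.2427,0,0,1],[0.0858,-0.2427,0,0,1],[0.0858,-0.2427,0,0,1],[0.0858,-0.2427,0,0,1],[0.0858,-0.2427,0,0,1],[0.0858,-0.2427,0,0,1],[0.0858,-0.2427,0,0,1]],
  ],
)

```text
time: 38.5
ee_pos: [385.0, -322.8, 264.2]
tool_rot: [[-1.0, 0.0, -0.001], [0.0, 1.0, 0.001], [0.001, 0.001, -1.0]]
wrist_force: [0.4, -1.1, -0.2]
width: 94.3
gripper_force: 0.0
```

Call:
arm_command(
  increments=[
    [[0,0,0,0.225,1],[0,0,0,0.225,1],[0,0,0,0.225,1],[0,0,0,0.225,1],[0,0,0,0.225,1],[0,0,0,0.225,1],[0,0,0,0.225,1],[0,0,0,0.225,1],[0,0,0,0.225,1],[0,0,0,0.225,1],[0,0,0,0.225,1],[0,0,0,0.225,1],[0,0,0,0.225,1],[0,0,0,0.225,1],[0,0,0,0.225,1],[0,0,0,0.225,1],[0,0,0,0,1],[0,0,0,0,1]],
  ],
)

```text
time: 40.75
ee_pos: [386.0, -321.6, 264.8]
tool_rot: [[0.95, 0.311, -0.001], [0.311, -0.95, 0.001], [-0.0, -0.001, -1.0]]
wrist_force: [0.4, -0.6, 0.2]
width: 93.8
gripper_force: 0.0
```

```bash
python3 - <<'E'
from h import *
im2,S,_=snap("side"); im,C,st=snap("wrist","w10"); e=st["ee_pos"]; print(e,st["time"],np.round(st["tool_rot"],3).tolist())
b=blobs(im,"orange",60)[0]; print([(x,onplane(C,x[1],40).round(1)) for x in b])
m=(im.max(2)<45).astype(np.uint8); n,l,s,c=cv2.connectedComponentsWithStats(m)
print([(s[i].tolist(),c[i].round(),onplane(C,c[i],90).round(1)) for i in range(1,n) if s[i][4]>200])
print(proj(C,[e[0],e[1],90]))
cv2.imwrite("pics/c10.png",np.hstack([cv2.resize(im2[60:210,180:380],(400,300)),cv2.resize(im,(400,300))])[...,::-1])
E
```

```text
[ 386.06093649 -321.62529773  264.95398477] 40.8 [[0.951, 0.311, -0.001], [0.311, -0.951, 0.001], [-0.0, -0.001, -1.0]]
[((530, array([257. , 127.9]), [239, 120, 35, 18]), array([ 445.3, -300. ,   40. ])), ((378, array([257.8, 214.3]), [241, 206, 35, 17]), array([ 317.5, -342.9,   40. ]))]
[([366, 112, 29, 43, 439], array([375., 131.]), array([ 491.4, -445.6,   90. ])), ([406, 157, 80, 73, 952], array([445., 191.]), array([ 446.9, -571.3,   90. ])), ([244, 161, 25, 31, 233], array([253., 170.]), array([ 393.8, -310.9,   90. ])), ([0, 176, 512, 208, 31023], array([257., 318.]), array([ 167.8, -391.2,   90. ]))]
[258.43183738 177.3932694 ]
```

View pics/c10.png

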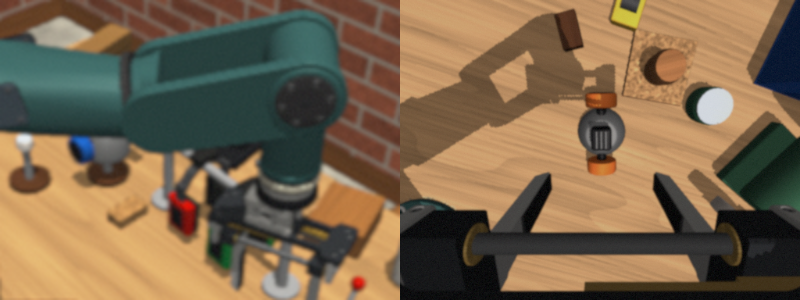

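The orange mask's block is at (601,138) in the right panel, directly below the tool and aligned. The blue mask sits on its post in the left panel.

Call:
arm_command(
  increments=[
    [[-0.008,-0.004,0.12,0,1],[0,0,0.18,0,1],[0,0,0.18,0,1],[0,0,0.18,0,1],[0,0,0.18,0,1],[0,0,0.12,0,1],[0,0,0.065,0,1],[0,0,0,0,1],[0,0,0,0,-1],[0,0,0,0,-1],[0,0,0,0,-1],[0,0,0,0,-1],[0,0,0,0,-1],[0,0,0,0,-1],[0,0,0,0,-1],[0,0,0,0,-1]],
  ],
)

```text
time: 42.85
ee_pos: [384.3, -321.2, 60.4]
tool_rot: [[0.951, 0.309, -0.0], [0.309, -0.951, 0.001], [-0.0, -0.001, -1.0]]
wrist_force: [-0.9, 1.1, 0.7]
width: 35.9
gripper_force: 29.9
```

Call:
arm_command(
  increments=[
    [[0,0,-0.05,0,-1],[0,0,-0.1,0,-1],[0,0,-0.17,0,-1],[0,0,-0.2,0,-1],[0,0,-0.2,0,-1],[0,0,-0.18,0,-1],[0,0,-0.1,0.2,-1],[0,0,0,0.2,-1],[0,0,0,0,-1],[0,0,0,0,-1]],
  ],
)

```text
time: 44.1
ee_pos: [384.3, -321.4, 260.1]
tool_rot: [[1.0, 0.002, -0.0], [0.002, -1.0, 0.001], [-0.0, -0.001, -1.0]]
wrist_force: [-0.3, -0.3, -2.5]
width: 35.8
gripper_force: 29.9
```

Call:
arm_command(
  increments=[
    [[0.03,-0.1,0,0,-1],[0.03,-0.25,0,0,-1],[0.03,-0.25,0,0,-1],[0.03,-0.25,0,0,-1],[0.03,-0.25,0,0,-1],[0.03,-0.25,0,0,-1],[0.03,-0.25,0,0,-1],[0.03,-0.25,0,0,-1],[0.03,-0.25,0,0,-1],[0.03,-0.25,0,0,-1],[0.03,-0.25,0,0,-1],[0.03,-0.25,0,0,-1],[0.03,-0.25,0,0,-1],[0.03,-0.25,0,0,-1],[0.03,-0.25,0,0,-1],[0,-0.037,0,0,-1],[0,0,0,0,-1],[0,0,0,0,-1],[0,0,0,0,-1]],
  ],
)

```text
time: 46.48
ee_pos: [474.8, 404.7, 261.3]
tool_rot: [[1.0, -0.002, 0.001], [-0.002, -1.0, 0.0], [0.001, -0.0, -1.0]]
wrist_force: [0.0, 0.0, -0.5]
width: 35.7
gripper_force: 29.9
```

Call:
arm_command(
  increments=[
    [[0,-0.005,0.12,0,-1],[0,0,0.15,0,-1],[0,0,0.1,0,-1],[0,0,0.06,0,-1],[0,0,0.05,0,-1],[0,0,0.04,0,-1],[0,0,0.04,0,-1],[0,0,0,0,-1]],
  ],
)

```text
time: 47.48
ee_pos: [474.3, 406.7, 147.8]
tool_rot: [[1.0, -0.0, -0.001], [-0.0, -1.0, -0.001], [-0.001, 0.001, -1.0]]
wrist_force: [-0.4, 0.4, -1.9]
width: 35.8
gripper_force: 29.9
```

Call:
arm_command(
  increments=[
    [[0,0,0.06,0,-1],[0,0,0.035,0,-1],[0,0,0.01,0,-1],[0,0,0,0,-1],[0,0,0,0,-1],[0,0,0,0,0.3],[0,0,0,0,0.3],[0,0,0,0,0.3],[0,0,0,0,0.3],[0,0,-0.05,0,0.3],[0,0,-0.1,0,0.3],[0,0,-0.2,0,0.3],[0,0,-0.2,0,0.3],[0,0,-0.15,0,0.3],[0,0,0,0,-1]],
  ],
)

```text
time: 49.35
ee_pos: [475.7, 407.6, 271.9]
tool_rot: [[1.0, -0.0, 0.007], [-0.0, -1.0, 0.005], [0.007, -0.005, -1.0]]
wrist_force: [0.8, 0.8, -0.2]
width: 54.3
gripper_force: 0.0
```

Call:
arm_command(
  increments=[
    [[0.042,0.237,0,0,-1],[0.042,0.237,0,0,-1],[0.042,0.237,0,0,-1],[0.042,0.237,0,0,-1],[0.042,0.237,0,0,-1],[0.042,0.237,0,0,-1],[0.042,0.237,0,0,-1],[0.042,0.237,0,0,-1],[0.042,0.237,0,0,-1],[0.042,0.237,0,0,-1],[0.042,0.237,0,0,-1],[0.042,0.237,0,0,-1],[0.042,0.237,0,0,-1],[0.042,0.237,0,0,-1],[0.042,0.237,0,0,-1],[0,0,0,0,-1],[0,0,0,0,-1]],
  ],
)

```text
time: 51.48
ee_pos: [600.1, -303.6, 265.8]
tool_rot: [[1.0, -0.0, -0.002], [-0.0, -1.0, 0.002], [-0.002, -0.002, -1.0]]
wrist_force: [0.7, 0.1, 0.7]
width: 0.3
gripper_force: 0.0
```

```bash
python3 - <<'E'
from h import *
im2,S,_=snap("side","s11"); im,C,st=snap("wrist","w11"); t,T,_=snap("top","t11"); e=st["ee_pos"]; print(e,st["time"])
print("wrist ball",[(x[0],x[1],onplane(C,x[1],92).round(1)) for x in blobs(im,"red",60)[0]])
print("wrist block",[(x[0],x[1],onplane(C,x[1],20).round(1)) for x in blobs(im,"yellow",60)[0]])
a=cv2.resize(im,(400,300)); b=cv2.resize(im2[50:290,150:470],(400,300)); c=cv2.resize(t[100:250,60:260],(400,300)); d=cv2.resize(t[20:170,240:440],(400,300))
cv2.imwrite("pics/c11.png",np.vstack([np.hstack([b,a]),np.hstack([c,d])])[...,::-1])
E
```

```text
[ 600.26163433 -303.01935393  266.60434749] 51.525
wrist ball [(534, array([ 17.4, 108.3]), array([6.89e+02, 6.00e-01, 9.20e+01])), (270, array([253.3, 140.2]), array([ 649.8, -296.4,   92. ])), (226, array([  8.7, 189.3]), array([583.2,  38.7,  92. ]))]
wrist block [(136, array([267., 152.]), array([ 625.2, -316.6,   20. ])), (326, array([249.2, 168.3]), array([ 599. , -288.2,   20. ]))]
```

View pics/c11.png

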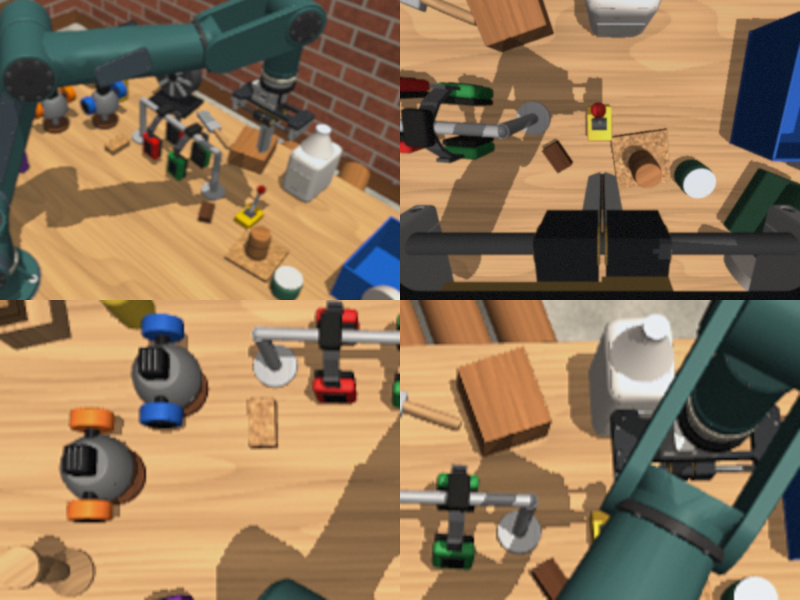

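All three panels show the masks seated on both posts, both muffs on the rail and the cup on the board. The lever ball is at (253,140) in the wrist picture. I'll check clearance to the jug.

```bash
python3 - <<'E'
from h import *
st=r.get_state();C=cam("wrist",st)
print([onplane(C,p,0).round() for p in((284,44),(245,30),(325,30))],onplane(C,(284,20),100).round())
print([onplane(C,p,25).round() for p in((240,134),(268,134),(270,178),(241,178))])
E
```

```text
[array([ 784., -341.,    0.]), array([ 803., -283.,    0.]), array([ 803., -401.,    0.])] [ 785. -332.  100.]
[array([ 654., -275.,   25.]), array([ 654., -318.,   25.]), array([ 585., -322.,   25.]), array([ 585., -275.,   25.])]
```

Call:
arm_command(
  increments=[
    [[0.1,-0.03,0,0,-1],[0.2,0,0,0,-1],[0.15,0,0,0,-1],[0,0,0.15,0,-1],[0,0,0.18,0,-1],[0,0,0.18,0,-1],[0,0,0.18,0,-1],[0,0,0.15,0,-1],[0,0,0.06,0,-1],[0,0,0,0,-1],[0,0,0,0,-1]],
  ],
)

```text
time: 53.0
ee_pos: [691.5, -298.4, 89.9]
tool_rot: [[1.0, 0.0, 0.003], [0.0, -1.0, -0.002], [0.003, 0.002, -1.0]]
wrist_force: [-0.3, -0.4, -0.2]
width: 0.5
gripper_force: 0.0
```

Call:
arm_command(
  increments=[
    [[0,0,0.04,0,-1],[-0.06,0,0,0,-1],[-0.06,0,0,0,-1],[-0.06,0,0,0,-1],[-0.06,0,0,0,-1],[-0.06,0,0,0,-1],[-0.06,0,0,0,-1],[-0.06,0,0,0,-1],[-0.03,0,0,0,-1],[0,0,0,0,-1]],
  ],
)

```text
time: 54.25
ee_pos: [600.5, -298.0, 79.3]
tool_rot: [[1.0, -0.0, 0.001], [-0.0, -1.0, 0.0], [0.001, -0.0, -1.0]]
wrist_force: [2.2, -0.3, -1.3]
width: 0.9
gripper_force: 1.1
```

```bash
python3 - <<'E'
from h import *
im2,S,_=snap("side"); im,C,st=snap("wrist"); 
print("side",[(x[0],x[1],onplane(S,x[1],92).round(1)) for x in blobs(im2,"red",15)[0] if x[1][0]>300])
print("wrist",[(x[0],x[1],onplane(C,x[1],92).round(1)) for x in blobs(im,"red",60)[0]])
E
```

```text
side [(20, array([411.4,   3.7]), array([2353.2,  589. ,   92. ])), (18, array([434.4,  12.3]), array([2327.5,  409.3,   92. ])), (15, array([383.8,  41. ]), array([1754.4,  381.5,   92. ])), (17, array([430.4, 109.5]), array([1325.8, -158.4,   92. ])), (30, array([421.8, 163.1]), array([ 982.2, -327.4,   92. ])), (44, array([345. , 212.6]), array([ 579.8, -293.5,   92. ]))]
wrist []
```

Call:
arm_command(
  increments=[
    [[-0.03,0,0,0,-1],[-0.02,0,0,0,-1],[0,0,0,0,-1]],
  ],
)

```text
time: 54.72
ee_pos: [599.7, -298.0, 79.6]
tool_rot: [[1.0, 0.002, 0.021], [0.002, -1.0, -0.002], [0.021, 0.002, -1.0]]
wrist_force: [23.8, -0.5, -11.2]
width: 0.4
gripper_force: 11.6
```

The lever is against its stop at 24 N. Retreat and make a final check.

Call:
arm_command(
  increments=[
    [[0.08,0,0,0,-1],[0.1,0,0,0,-1],[0.1,0,0,0,-1],[0,0,-0.15,0,-1],[0,0,-0.2,0,-1],[0,0,-0.2,0,-1],[0,0,-0.2,0,-1],[0,0,-0.2,0,-1],[-0.05,0,0,0,-1],[0,0,0,0,-1],[0,0,0,0,-1]],
  ],
)

```text
time: 56.1
ee_pos: [635.6, -297.9, 266.7]
tool_rot: [[1.0, -0.0, -0.004], [-0.0, -1.0, 0.002], [-0.004, -0.002, -1.0]]
wrist_force: [-1.0, -0.1, 0.4]
width: 0.1
gripper_force: 0.0
```

```bash
python3 - <<'E'
from h import *
im2,S,st=snap("side"); print(st["ee_pos"],st["wrist_force"])
im,C,st=snap("wrist")
print("side",[(x[0],x[1],onplane(S,x[1],92).round(1)) for x in blobs(im2,"red",15)[0] if 300<x[1][0]<370 and x[1][1]>150])
print("wrist",[(x[0],x[1],onplane(C,x[1],92).round(1)) for x in blobs(im,"red",60)[0]])
cv2.imwrite("pics/c12.png",np.hstack([cv2.resize(im2[50:290,150:470],(400,300)),cv2.resize(im,(400,300))])[...,::-1])
E
```

```text
[ 635.5791678  -297.91091822  266.67648357] [-1.0488233  -0.0856713   0.39947722]
side [(38, array([344.9, 212.2]), array([ 581. , -292.1,   92. ]))]
wrist [(703, array([ 21.2, 134.6]), array([691.9,   9.1,  92. ])), (270, array([ 10.8, 211.6]), array([586. ,  49.9,  92. ])), (165, array([258.8, 216. ]), array([ 579.6, -298.4,   92. ]))]
```

View pics/c12.png

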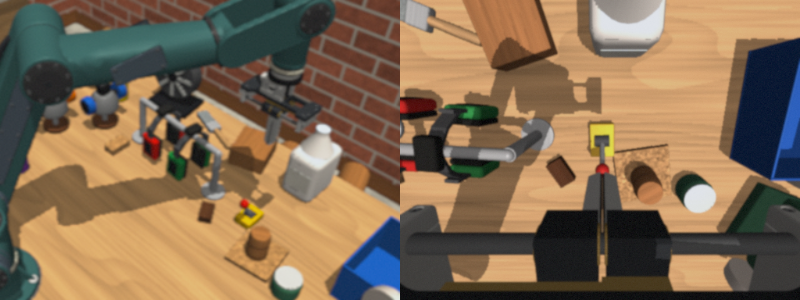

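```bash
python3 -c "
from plant import r
print(r.finish_job())"
```

```text
the job is handed in; nothing more can be done
None
```

I handed the job in at about 56 s with no verdict returned; the last camera views showed the beaker mouth down on the board, both ear defenders (red and green; no yellow pair was there) on the rail, both masks on posts and the lever pushed to its stop.

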